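# Tare the weighing dish on the balance

## Task

Gently set the small steel weighing dish upright on the middle of the balance pan and let go of it, then slide the balance's clear cover fully shut over it. Then press the oblong tare key just until you feel it click (its force drops), no further, and let it come back up; leave the two round keys and everything else on the bench alone.

Things in the scene. Friction and masses are not known exactly. Their poses are not given: they have to be found in the camera images.
- dish: loose plain steel weighing dish, a small round open cup 43 mm across and 28 mm high, wall 3 mm, about 60 g, standing upright on the bench (to the left or to the right of the balance); origin at the centre of its underside, z up along its axis. It can be gripped across its outside from above.
- balance: fixed white balance; origin on the bench under the pan's centre, x towards its back, y to its left (seen from the robot). Base x -150 to 85, y -85 to 215 mm, deck 40 mm high. Round the pan a chamber 130 x 130 mm inside, clear walls 3 mm thick up to 88 mm above the bench, open at the top; left of it (y 70 to 213, x -68 to 68) a solid housing as high, over which the cover lies when open.
- pan_top (a point): centre of the top face of the balance's round steel pan, 84 mm across, 50 mm above the bench, in the middle of the chamber; axes as the balance's. The pan is sprung and sinks about 1 mm per 3 N (5 mm at most); pressing it with more than 15 N overloads it.
- cover (a joint): clear flat sliding cover of the weighing chamber, 138 x 138 x 5 mm, top face 93.5 mm above the bench: 0 m = fully shut over the chamber, grows as it is slid open along the balance's +y, to 0.14 m at its stop. It starts 0.128 to 0.14 m open. It moves with about 1.5 N of friction and stays where it is left; it has a hard stop at 0.
- cover_grip (a point): middle of the top face of the cover's black grip bar, 118.5 mm above the bench: the bar is 40 mm long along the balance's x, 12 mm thick along its y and stands 25 mm up from the cover. When the cover is shut it lies at balance x 0, y -45 mm; it moves with the cover.
- tare_top (a point): centre of the top face of the tare key: the oblong middle key of three in a row at the front of the balance's deck (balance x -115 mm, y 0), 20 mm along the balance's x by 40 mm along its y; at rest its top is 50.5 mm above the bench, 10 mm above the deck. Moves down with the key.
- tare (a joint): tare key depth, m: 0 at rest, grows as pressed. Tactile dome: from about 1 N the force rises to 6 to 7 N at 1.8 mm, drops (the click) through 4 N at 3.5 mm to 2 N at 5 mm, then rises steeply (5.5 N at 6.5, 9 N at 7, 20 N at 8 mm; end stop 8.5 mm). Clicked beyond 3.5 mm, pressed too far beyond 7 mm. Springs back when released.
- key_left (a joint): the round key (18 mm across, top 50.5 mm above the bench) 55 mm to the left (+y) of the tare key: depth in m, 0 at rest, sprung; not to be pressed.
- key_right (a joint): the like round key 55 mm to the right (-y) of the tare key; not to be pressed.
- pan: the balance's sprung pan; origin 3 mm below point pan_top, at the pan's centre.
- beaker: loose bystander: open glass beaker, 52 mm across, 65 mm high, may stand where the dish might; origin at the centre of its underside.
- jar: loose bystander: closed amber glass jar with black lid, 54 mm across, 55 mm high, may stand where the dish might; origin at the centre of its underside.
- amber: loose bystander: tall amber bottle, 84 mm across, 190 mm high, at the far right; origin at the centre of its underside.
- flask: loose bystander: conical glass flask, 82 mm across, 118 mm high, at the near right; origin at the centre of its underside.
- cylinder: loose bystander: glass measuring cylinder, foot 64 mm across, 173 mm high, at the far left; origin at the centre of its underside.
- spatula: loose bystander: steel measuring spoon 180 mm long, lying flat at the near left; origin under its middle.
- stopper: loose bystander: rubber stopper, 30 mm across, 24 mm high, to the right of the balance; origin at the centre of its underside.
There are look-alikes about, which are no part of the job. What is shaped like the dish but green is not meant.

How it is judged:
By the outcome, as a careful person would: the job done as asked, in the order asked, and still so for the second after the job is handed in, with the robot touching nothing.
It also fails if it takes over 72 s, if anything falls off the work surface, if the arm or the gripper's body presses on something with over 40 N, if the wrist force passes 120 N, or if a joint passes its speed limit or range.

## Robot

A 7-joint arm with a two-finger parallel gripper is mounted at the origin on the work surface. World frame = base frame: x ahead of the robot, y to its left, z up, the work surface at z = 0. Lengths are in m, angles in rad, forces in N, time in s.
With the tool pointing down it reaches from about 0.4 to 0.875 m from the base axis. Payload 19.3 kg.
Tool frame: the origin (TCP) lies midway between the tips of the shut fingers; the grasp point (between the pads) lies bot.pinch_z behind it (bot.pinch_z is the distance from the TCP to the grasp point, in m); z points along the fingers, y is the line along which they close (so a half turn about z gives the same grasp; the last joint's range is limited). The gripper opens to 85 mm and grips with 20 to 120 N. Pads are 22 mm wide; open, the fingers measure 114 mm over their backs; the gripper's body (76 mm by 85 mm) begins 54 mm behind the grasp point. The pads swing forward as they close: fully open they stand 13 mm farther back than shut.
Start: joints at [-1.246, 0.521, -0.036, 1.599, 0.021, 1.021, -0.113], TCP at [0.24, 0.577, 0.231] pointing down, gripper open.
Joint ranges: [-2.91, 2.91], [-0.3, 2.13], [-1.5, 1.42], [0.17, 2.43], [-1.26, 4.41], [0.16, 1.93], [-2.52, 2.52]. Speed limits (rad/s): [1.89, 1.89, 2.39, 2.39, 3.01, 3.01, 3.01].

## Interface

Orientations are given as [roll, pitch, yaw] about the fixed x, y, z axes, in that order (R = Rz(yaw) Ry(pitch) Rx(roll)).
In Python, from workcell import readout, grab_frame, camera_info, workorder, bot gives the robot as it stands. The module is installed in compiled form; this text tells all that it offers.
- The arm moves only by the tool drive_tool, never from a script. Its argument "targets" is a list of rows, each an object of numbers: "dx", "dy", "dz": the shift along the tool's x, y, z as a fraction of full scale; "yaw": the turn about the tool's z as a fraction of full scale; "fingers": the closure, from 0 (fully open) to 1 (shut). In form: [{"dx": .., "dy": .., "dz": .., "yaw": .., "fingers": ..}, ...]. A call has 1 to 20 rows; each row shifts and turns the commanded pose from where the row before left it, along the tool's axes as they then stand; what a row does not reach is not made up. Full scale, the value 1, is 0.1 m for a shift and 90 degrees for a turn. A row lasts 1/10 s, in which the tool goes at most 50 mm and 8.59 degrees, less where a joint would pass 70% of its speed; a pose out of reach is approached as far as the arm can. A call with a number of a shift or a turn outside -1 to 1 is refused whole. A call with a gripper value outside its range is refused whole. The fingers move at their own pace and stop on an object; "squeeze" is the grip in N (left out, the last holds). Time passes only in rows, so rows that do not move let the fingers close. It gives the time, the measured TCP pose, the force, the opening and the grip force at its end, in the units of the state.
- readout.observe(): the state, without advancing time (a new reading comes with each control period).
- grab_frame(name): name is "scene" or "top"; returns the picture (400x640x3 uint8, blue, green, red); there is no depth.
- camera_info(name): a dict with "fx", "fy", "cx", "cy" (pixels), "T" (4x4, takes a point from camera to world coordinates). Camera axes: x right, y up, looking along -z (the intrinsics and any distortion apply to the point x, -y, -z); pixel columns grow to the right and rows downward; lengths in m; the calibration is good to about 2 mm. A picture is of the moment at which its call begins. camera_info takes no time and is no camera call.
- workorder.job_done(): hands the job in; it is judged then, once.
The state is a dict: "clock": time; "qpos": joint angles; "qd": joint speeds; "joint_efforts": joint torques, N m; "position": TCP position; "tool_rot": TCP orientation; "force": force on the tool from outside, world axes, zero at the start; "moment": the same for the moment, N m; "grip_width": finger opening in m; "finger_force": force on a finger pad.
Only numpy, scipy, OpenCV 4.12 (cv2) and the standard library are available. Lean on these libraries where they do the work, as an engineer would, in place of code of your own. Each camera call takes 0.05 s, during which the arm holds its last target. There are 200 camera calls.

## Working session

There is one attempt and no reset: what is moved stays moved. The work goes in short steps, Python scripts to look and compute and a tool call to move; the robot and the scene stay as the last step left them, time stands still between calls to the robot, and variables do not carry over. Pictures are saved under pics/ and viewed, at most 10 in all, crops included, and the job is handed in when it is done.

Besides the shell and the picture viewer there is one more tool, called after "Emit:" as name(argument=value, ...) on one line, values as JSON. drive_tool: Moves the arm, as the interface text tells. Shift numbers are shares of 0.1 m and turn numbers shares of 90 degrees, none past 1 either way. Its arguments: {"type":"object","properties":{"targets":{"type":"array","items":{"type":"object","properties":{"dx":{"type":"number","minimum":-1,"maximum":1},"dy":{"type":"number","minimum":-1,"maximum":1},"dz":{"type":"number","minimum":-1,"maximum":1},"yaw":{"type":"number","minimum":-1,"maximum":1},"fingers":{"type":"number"}}}},"squeeze":{"type":"number"}},"required":["targets"]}

```bash
mkdir -p pics
python3 - <<'E'
from workcell import readout, grab_frame, camera_info, bot
import cv2, numpy as np
print(readout.observe()); print(bot.pinch_z)
for n in("scene","top"):
    f=grab_frame(n); cv2.imwrite(f"pics/{n}0.png",f); c=camera_info(n); print(n,{k:(np.round(v,4).tolist() if k=="T" else v) for k,v in c.items()})
E
```

```text
{'clock': 0.0, 'qpos': array([-1.24620686,  0.52201226, -0.03636205,  1.59994902,  0.02118302,
        1.02106132, -0.11279533]), 'qd': array([-3.27934525e-05, -1.38559038e-03, -5.34972622e-04, -8.52221248e-04,
        1.69970005e-03, -9.15140304e-04,  1.06689248e-03]), 'joint_efforts': array([-1.26643583e-03, -9.27082586e+01,  1.97951742e+00, -3.69925940e+01,
        1.77693728e-02,  8.20779271e-03, -5.63801404e-05]), 'position': array([0.24027682, 0.57664612, 0.23074753]), 'tool_rot': array([-3.14054724e+00,  3.99279844e-05,  2.74681800e+00]), 'force': array([0.01470404, 1.28719118, 0.5536738 ]), 'moment': array([ 0.01960491, -0.02776543,  0.00695588]), 'finger_force': 0.0, 'grip_width': 0.08578924914254896}
0.0187
scene {'fx': 380.13525865464, 'fy': 380.13525865464, 'cx': 316.22583503280913, 'cy': 199.9604030184461, 'T': [[-0.6352, -0.6098, 0.474, 0.9473], [0.7721, -0.5159, 0.3711, 0.3794], [0.0182, 0.6017, 0.7985, 0.8768], [0.0, 0.0, 0.0, 1.0]]}
top {'fx': 519.2473925327839, 'fy': 519.2473925327839, 'cx': 320.51845944424474, 'cy': 191.45871925508803, 'T': [[0.0275, 0.9929, -0.1161, 0.3141], [-0.9996, 0.026, -0.0146, -0.0057], [-0.0115, 0.1164, 0.9931, 1.5654], [0.0, 0.0, 0.0, 1.0]]}
```

View pics/scene0.png

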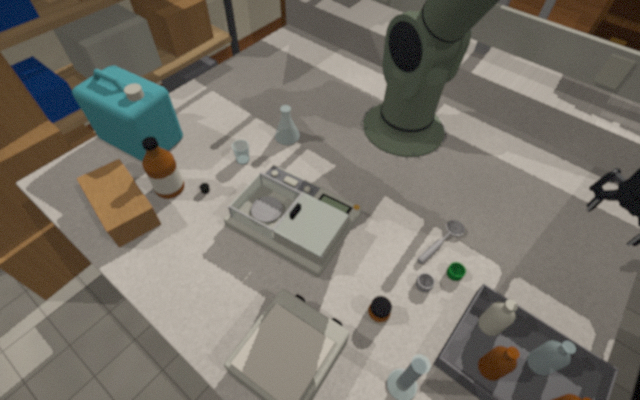

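View pics/top0.png

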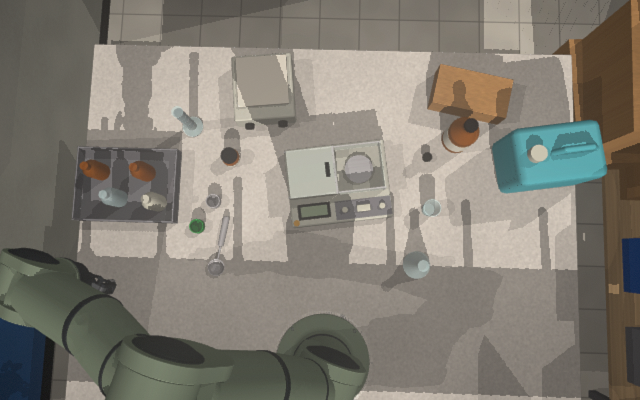

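Scene view: the grey steel cup is at (425,282), the green cup at (456,271), the jar at (380,308), the beaker at (241,150), and the balance with its black grip bar at (295,211). In the top view the same items are at (212,201) grey cup, (197,226) green, (230,156) jar, (431,207) beaker, (357,167) pan, and keys at about (345/363/382, 208).

What could be taken for the dish: grey cup top (212,201), green cup (197,226), spoon bowl (215,268), beaker (431,207), stopper (427,156). By the description it is the grey cup. I'll check that in a crop.

Run:
```python
import cv2,numpy as np
t=cv2.imread('pics/top0.png');s=cv2.imread('pics/scene0.png')
def crop(im,x,y,w,h,W,H): return cv2.resize(im[y:y+h,x:x+w],(W,H),interpolation=cv2.INTER_CUBIC)
a=crop(t,280,130,120,105,480,420) # x4
b=crop(t,185,185,45,60,225,300)   #x5
c=crop(s,400,255,75,45,300,180)  #x4
d=crop(s,220,160,145,115,435,345) #x3
out=np.zeros((600,800,3),np.uint8)
out[:420,:480]=a; out[420:600,:300]=c; out[:225,480:480+225][:]=0
out[0:300-50+50-75,480:705]=b[:225]; out[240:585,320+45:800]=d
cv2.imwrite('pics/c1.png',out)
```

```text
(no output)
```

View pics/c1.png

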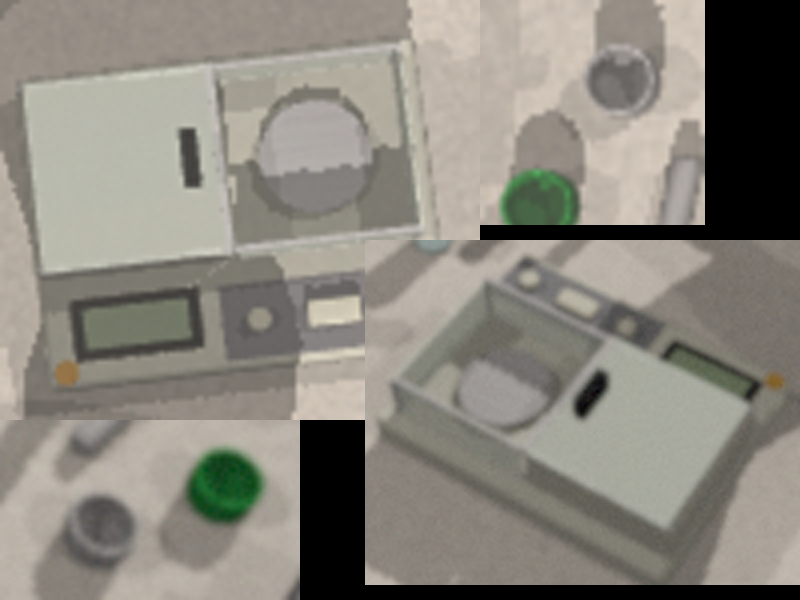

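The crop confirms the choice: the grey, open steel cup is the dish (top ≈(213,201), scene ≈(425,281)), and the green one beside it is the look-alike. The pan is clear and the cover is open to the left.

```bash
cat > h.py <<'E'
from workcell import readout, grab_frame, camera_info
import cv2, numpy as np
def ray(n,p):
    c=camera_info(n);T=np.array(c["T"]);d=T[:3,:3]@np.array([(p[0]-c["cx"])/c["fx"],-(p[1]-c["cy"])/c["fy"],-1]);return T[:3,3],d
def plane(n,p,z):
    o,d=ray(n,p);return o+d*(z-o[2])/d[2]
def tri(pt,ps):
    (o,d),(p,e)=ray("top",pt),ray("scene",ps)
    s=np.linalg.lstsq(np.c_[d,-e],p-o,rcond=None)[0];a=o+d*s[0];b=p+e*s[1]
    return (a+b)/2,np.linalg.norm(a-b)
def blob(im,x,y,w,h,f,name=""):
    m=f(im[y:y+h,x:x+w].astype(int)).astype(np.uint8);n,l,st,ce=cv2.connectedComponentsWithStats(m)
    i=1+np.argmax(st[1:,4]);return ce[i]+[x,y],st[i]+[x,y,0,0,0],(l==i)
E
python3 - <<'E'
from h import *
from scipy.optimize import least_squares
t=cv2.imread('pics/top0.png');s=cv2.imread('pics/scene0.png')
dark=lambda a:a.max(2)<70
bt=blob(t,315,155,25,30,dark);bs=blob(s,280,195,30,35,dark);print("bar",bt[:2],bs[:2])
print(tri(bt[0],bs[0]))
for n,a,b in(("dish",(213,201),(425,280.7)),("pan",(358.5,168.75),(267.7,209.3)),("tare",(363.5,207.25),(291,180.7)),("keyL",(345,209.75),(307.3,188.7))):
    print(n,tri(a,b))
print("dish plane",plane("top",(213,201),.028),plane("scene",(425,280.7),.028))
print("pan plane",plane("top",(358.5,168.75),.05),plane("scene",(267.7,209.3),.05))
c=lambda u,v:(u/4+280,v/4+130)
# (pixel, z, bx, by, moves with cover)
P=[(c(22,85),.0935,.069,.069,1),(c(212,65),.0935,.069,-.069,1),(c(233,252),.0935,-.069,-.069,1),(c(42,273),.0935,-.069,.069,1),
(c(411,40),.088,.068,-.068,0),(c(314,155),.05,0,0,0),(c(260,319),.0505,-.115,.055,0),(c(334,309),.0505,-.115,0,0),(c(190,157),.1185,0,-.045,1)]
W=[plane("top",p[0],p[1])[:2] for p in P]
def f(v,full=0):
    x,y,a,q=v;r=[]
    for (p,z,bx,by,m),w in zip(P,W):
        by=by+m*q;r.append([x+np.cos(a)*bx-np.sin(a)*by-w[0],y+np.sin(a)*bx+np.cos(a)*by-w[1]])
    return np.ravel(r)
r=least_squares(f,[.5,-.07,0,.134],loss="soft_l1",f_scale=.003);print(r.x,np.degrees(r.x[2]));print((r.fun.reshape(-1,2)*1e3).round(1))
E
```

```text
bar (array([326.42857143, 164.42857143]), array([326, 163,   2,   4,   7])) (array([294.72      , 211.05333333]), array([290, 204,  10,  15,  75]))
(array([0.55845127, 0.00425226, 0.11669319]), np.float64(0.007776008429969225))
dish (array([0.45725861, 0.34030005, 0.01791512]), np.float64(0.0027353358713964986))
pan (array([ 0.56133585, -0.09179409,  0.04026631]), np.float64(0.0058798521118523656))
tare (array([ 0.44715116, -0.10877013,  0.04311664]), np.float64(0.00498111966405877))
keyL (array([ 0.43862863, -0.05479817,  0.04205987]), np.float64(0.004521278102767697))
dish plane [0.45680369 0.33675155 0.028     ] [0.46238483 0.34198514 0.028     ]
pan plane [ 0.56163528 -0.09352393  0.05      ] [ 0.56422484 -0.08383071  0.05      ]
[ 0.56123014 -0.0954195   0.1389352   0.13935659] 7.9604008682566
[[ 0.5  0.3]
 [ 1.5  0.1]
 [ 0.1 -0.7]
 [-0.4  0.3]
 [-3.4  6.5]
 [-0.4 -1.9]
 [ 0.5 -0.5]
 [-0.7 -1.1]
 [ 1.4  0.3]]
```

Emit:
drive_tool(targets=[{"dx":-0.3,"dy":-0.14,"fingers":0.2},{"dx":-0.3,"dy":-0.14,"fingers":0.2},{"dx":-0.3,"dy":-0.14,"fingers":0.2},{"dx":-0.3,"dy":-0.14,"fingers":0.2},{"dx":-0.3,"dy":-0.14,"fingers":0.2},{"dx":-0.3,"dy":-0.14,"fingers":0.2},{"dx":-0.3,"dy":-0.14,"fingers":0.2},{"dx":-0.3,"dy":-0.14,"dz":0.2,"fingers":0.2},{"dx":-0.3,"dy":-0.14,"dz":0.3,"fingers":0.2},{"dx":-0.23,"dy":-0.1,"dz":0.3,"fingers":0.2},{"fingers":0.2},{"fingers":0.2}])

```text
invalid input
```

Run:
```python
from h import *
o=readout.observe();print(o["clock"],o["position"],o["tool_rot"],o["qpos"],o["grip_width"],o["force"])
t=grab_frame("top");s=grab_frame("scene")
def proj(n,X):
    c=camera_info(n);T=np.array(c["T"]);p=np.linalg.inv(T)@np.r_[X,1];return np.array([c["cx"]-c["fx"]*p[0]/p[2],c["cy"]+c["fy"]*p[1]/p[2]])
y=o["tool_rot"][2];ty=np.array([np.sin(y),-np.cos(y),0]);out=[]
for n,im,(x0,y0,w,h) in(("top",t,(170,150,80,90)),("scene",s,(380,200,90,100))):
    for k in(-.5,.5): print(n,proj(n,o["position"]+[0,0,.007]+ty*k*o["grip_width"]))
    out.append(cv2.resize(im[y0:y0+h,x0:x0+w],(400,450),interpolation=cv2.INTER_CUBIC))
cv2.imwrite("pics/top1.png",t);cv2.imwrite("pics/scene1.png",s);cv2.imwrite("pics/c2.png",np.hstack(out))
```

```text
0.1 [0.24028417 0.57664412 0.23076219] [-3.14055350e+00  6.49228520e-05  2.74677405e+00] [-1.24623255  0.52199585 -0.03632572  1.59993783  0.02119073  1.02108473
 -0.11283731] 0.08501399076518756 [-0.81630923 -1.07354819  0.28593223]
top [111.39364205 282.21968912]
top [ 81.69628618 268.31658785]
scene [588.89497114 211.88162134]
scene [625.30730731 243.22382997]
```

View pics/c2.png

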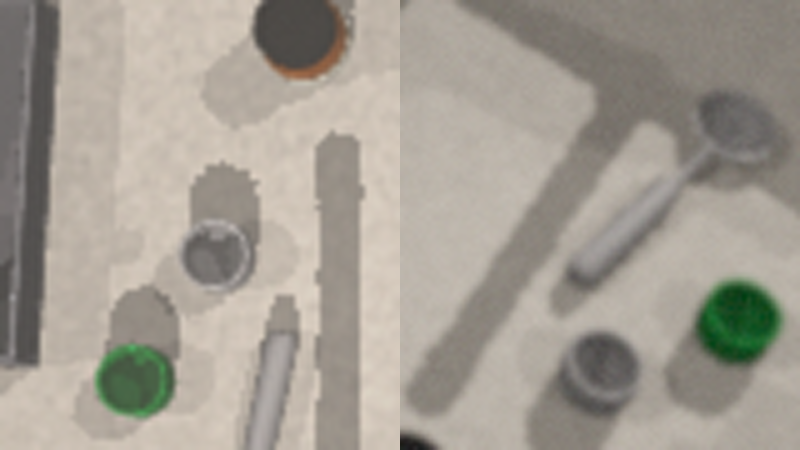

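The move was refused (possibly because every key is needed in each row), so the arm hasn't moved. The crop shows the grey cup rim at top ≈(213,201) and scene ≈(425,281), with green next to it. I'll resend with full rows.

Emit:
drive_tool(targets=[{"dx":-0.3,"dy":-0.14,"dz":0,"yaw":0,"fingers":0.2},{"dx":-0.3,"dy":-0.14,"dz":0,"yaw":0,"fingers":0.2},{"dx":-0.3,"dy":-0.14,"dz":0,"yaw":0,"fingers":0.2},{"dx":-0.3,"dy":-0.14,"dz":0,"yaw":0,"fingers":0.2},{"dx":-0.3,"dy":-0.14,"dz":0,"yaw":0,"fingers":0.2},{"dx":-0.3,"dy":-0.14,"dz":0,"yaw":0,"fingers":0.2},{"dx":-0.3,"dy":-0.14,"dz":0,"yaw":0,"fingers":0.2},{"dx":-0.3,"dy":-0.14,"dz":0.2,"yaw":0,"fingers":0.2},{"dx":-0.3,"dy":-0.14,"dz":0.3,"yaw":0,"fingers":0.2},{"dx":-0.23,"dy":-0.1,"dz":0.3,"yaw":0,"fingers":0.2},{"dx":0,"dy":0,"dz":0,"yaw":0,"fingers":0.2},{"dx":0,"dy":0,"dz":0,"yaw":0,"fingers":0.2}], squeeze=25)

```text
clock: 1.4
position: [0.4585, 0.3383, 0.1509]
tool_rot: [-3.14, -0.001, 2.746]
force: [0.2, -0.2, -0.4]
grip_width: 0.0684
finger_force: 0.0
```

```bash
cat >> h.py <<'E'
def proj(n,X):
    c=camera_info(n);T=np.array(c["T"]);p=np.linalg.inv(T)@np.r_[X,1];return np.array([c["cx"]-c["fx"]*p[0]/p[2],c["cy"]-c["fy"]*p[1]/-p[2]])
E
python3 - <<'E'
from h import *
o=readout.observe();print(o["position"],o["qpos"])
t=grab_frame("top");s=grab_frame("scene")
y=o["tool_rot"][2];ty=np.array([np.sin(y),-np.cos(y),0]);out=[]
for n,im,(x0,y0,w,h) in(("top",t,(170,150,80,90)),("scene",s,(380,200,90,100))):
    big=cv2.resize(im[y0:y0+h,x0:x0+w],(400,450),interpolation=cv2.INTER_CUBIC)
    for k in(-.5,.5):
        p=proj(n,o["position"]+[0,0,.007]+ty*k*o["grip_width"]);print(n,p)
        q=((p-[x0,y0])*[400/w,450/h]).astype(int);cv2.drawMarker(big,tuple(map(int,q)),(0,0,255),0,10)
    out.append(big)
cv2.imwrite("pics/top2.png",t);cv2.imwrite("pics/scene2.png",s);cv2.imwrite("pics/c3.png",np.hstack(out))
E
```

```text
[0.45849868 0.33831181 0.15087619] [-0.74708652  0.53426055  0.01039525  1.82255239 -0.00764335  0.7860949
  0.4422716 ]
top [213.394417   200.80243738]
top [190.93098331 190.62024624]
scene [429.36825016 240.28872988]
scene [449.55568184 265.1042503 ]
```

View pics/c3.png

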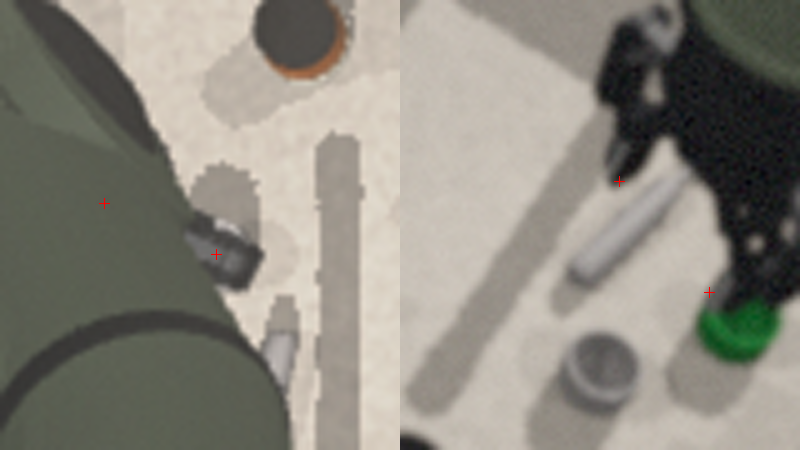

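Run:
```python
from h import *
for n,a,z,b in(("dish",(213,201),.028,(425,280.7)),("pan",(358.5,168.75),.05,(267.7,209.3)),("tare",(363.5,207.25),.0505,(291,180.7)),("keyL",(345,209.75),.0505,(307.3,188.7))):
    print(n,np.array(b)-proj("scene",plane("top",a,z)))
# dish outline mask, top: compare with bench; HSV low sat region
for n,f,(x,y,w,h) in(("top","pics/top0.png",(203,190,20,22)),("scene","pics/scene0.png",(414,270,22,26))):
    im=cv2.imread(f)[y:y+h,x:x+w].astype(int);print(n);print((im[:,:,2]-im[:,:,0]))
```

```text
dish [0.74224108 2.90532953]
pan [1.94953658 2.50005592]
tare [1.55864904 1.86100244]
keyL [1.3749674 2.1392989]
top
[[23 24 25 24 22 17 17 17 16 17 16 16 17 17 17 16 17 16 17 24]
 [25 24 23 24 23 17 16 17 16 17 17 18 17 16 17 17 17 15 16 26]
 [24 24 23 24 24 17 16 17 16 15 15 17 18 18 18 17 15 16 18 23]
 [24 23 24 24 23 17 15 16 15 13 14 15 16 16 17 16 16 17 18 24]
 [23 24 23 23 23 18 13 11 10 10 10 10 11 15 17 15 15 15 15 21]
 [24 24 24 23 21 13  9  8 10  9 10  8 10 10  9 13 15 15 14 20]
 [23 24 25 24 14  9  7  9  8  8  9 10  9  9  9  7 12 14 15 21]
 [24 24 26 18 10  7  6  8  7  8  9  8  7  7  8 10  8 13 15 20]
 [25 25 22 11  7  8  7  7  6  7  7  8  8  8  8  8  7 12 16 23]
 [22 23 18  9  6  8  7  6  7  8  6  7  7  7  7  9  8 10 22 22]
 [24 23 18  8  6  8  8  7  8  6  7  7  7  7  7  8  8  9 19 22]
 [20 20 15  9  7  8  7  7  7  8  7  7  7  8  7  8  9  9 19 22]
 [21 20 19  9  8  7  8  8  7  7  7  8  8  7  7  9  9  9 19 24]
 [20 22 21 10  8  7  7  7  6  7  7  7  8  7  7 10  8 10 23 23]
 [21 20 22 16 10  7  7  7  8  7  8  7  7  6  9  9  9 13 22 22]
 [20 20 20 20 15  9  7  7  7  7  7  7 
[... 1504 characters left out ...]
10 14 17]
 [13 11  7  9  3  5  5  5  7  9  6  5  4  5  6  4  6  6  6 12 15 16]
 [15 13 11  9  2  4  4  1  7  7  6  7  5  4  7  7  7  8  9 14 15 16]
 [13 15 12  8  6  5  5  4  7  5  7  6  8  5  8  7  6  9 12 13 15 17]
 [12 13 16 13  7  2  7  7  7  7  4  5  5  4  5  3 10 12 14 14 15 14]
 [15 13 12 12 12  7  6  6  4 -1  0  6  7  4  8  8 14 14 18 17 18 15]
 [15 13 13 14 14 10 12  9  8  9  4  6  6  7  7 13 16 16 15 16 16 13]
 [13 15 11 13 16 13 12 14 12 11 11  9 10 11 12 12 17 16 14 15 18 16]
 [15 15 15 16 15 12 13 17 12 14 15 11 13 14 13 14 17 18 17 14 19 17]
 [14 16 15 15 16 13 10 14 15 12 12 14 14 15 14 17 17 17 17 18 19 18]
 [14 17 13 14 12 15 14 13 15 13 15 14 13 17 18 18 15 18 17 18 17 19]]
```

The cameras agree within about 3 px. The TCP is right over the dish, with about 12 mm of slack per side, so I'll descend.

Emit:
drive_tool(targets=[{"dx":0,"dy":0,"dz":0.3,"yaw":0,"fingers":0.2},{"dx":0,"dy":0,"dz":0.3,"yaw":0,"fingers":0.2},{"dx":0,"dy":0,"dz":0.3,"yaw":0,"fingers":0.2},{"dx":0,"dy":0,"dz":0.25,"yaw":0,"fingers":0.2},{"dx":0,"dy":0,"dz":0.2,"yaw":0,"fingers":0.2},{"dx":0,"dy":0,"dz":0.1,"yaw":0,"fingers":0.2},{"dx":0,"dy":0,"dz":0,"yaw":0,"fingers":0.2},{"dx":0,"dy":0,"dz":0,"yaw":0,"fingers":0.2}])

```text
clock: 2.3
position: [0.4588, 0.3394, 0.0073]
tool_rot: [3.141, 0.0, 2.747]
force: [0.5, 0.5, -0.1]
grip_width: 0.0685
finger_force: 0.0
```

Run:
```python
from h import *
s=grab_frame("scene");cv2.imwrite("pics/c4.png",cv2.resize(s[220:320,370:490],(720,600),interpolation=cv2.INTER_CUBIC))
```

```text
(no output)
```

View pics/c4.png

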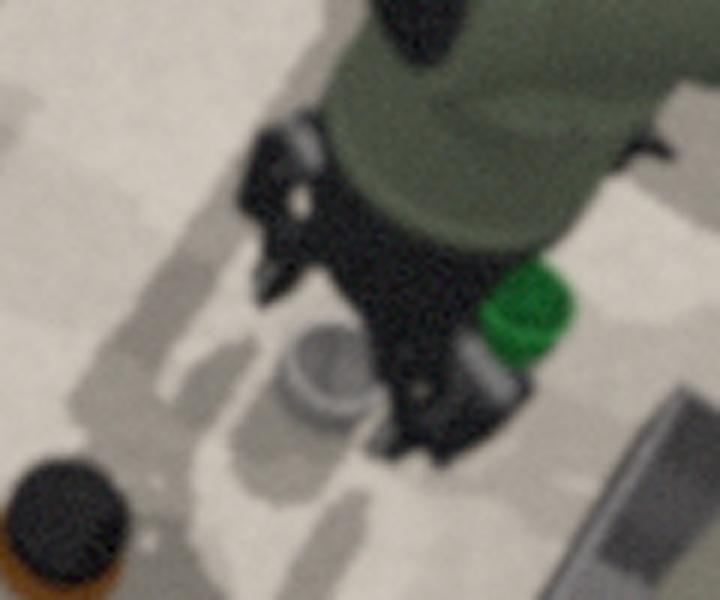

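The crop shows the dish (330,375) midway between the fingertips (270,295) and (395,445), with green clear. Closing, then lifting.

Emit:
drive_tool(targets=[{"dx":0,"dy":0,"dz":0,"yaw":0,"fingers":0.35},{"dx":0,"dy":0,"dz":0,"yaw":0,"fingers":0.45},{"dx":0,"dy":0,"dz":0,"yaw":0,"fingers":0.6},{"dx":0,"dy":0,"dz":0,"yaw":0,"fingers":0.7},{"dx":0,"dy":0,"dz":0,"yaw":0,"fingers":0.8},{"dx":0,"dy":0,"dz":0,"yaw":0,"fingers":0.8},{"dx":0,"dy":0,"dz":0,"yaw":0,"fingers":0.8}], squeeze=25)

```text
clock: 3.05
position: [0.4589, 0.339, 0.0072]
tool_rot: [3.14, 0.0, 2.747]
force: [-2.3, -1.2, 12.2]
grip_width: 0.042
finger_force: 23.9
```

Emit:
drive_tool(targets=[{"dx":0,"dy":0,"dz":-0.05,"yaw":0,"fingers":0.8},{"dx":0,"dy":0,"dz":-0.1,"yaw":0,"fingers":0.8},{"dx":0,"dy":0,"dz":-0.2,"yaw":0,"fingers":0.8},{"dx":0,"dy":0,"dz":-0.3,"yaw":-0.04,"fingers":0.8},{"dx":0,"dy":0,"dz":-0.3,"yaw":-0.05,"fingers":0.8},{"dx":0,"dy":0,"dz":-0.3,"yaw":-0.05,"fingers":0.8},{"dx":0,"dy":0,"dz":-0.2,"yaw":-0.05,"fingers":0.8},{"dx":0,"dy":0,"dz":-0.1,"yaw":-0.05,"fingers":0.8},{"dx":0,"dy":0,"dz":0,"yaw":-0.05,"fingers":0.8},{"dx":0,"dy":0,"dz":0,"yaw":-0.05,"fingers":0.8},{"dx":0,"dy":0,"dz":0,"yaw":0,"fingers":0.8}])

```text
clock: 4.15
position: [0.4587, 0.3384, 0.1621]
tool_rot: [3.141, 0.001, -3.001]
force: [-0.3, 0.4, -0.2]
grip_width: 0.0419
finger_force: 25.7
```

```bash
cat >> h.py <<'E'
def go(X):
    o=readout.observe();d=np.array(X)-o["position"];y=o["tool_rot"][2]
    c,s=np.cos(y),np.sin(y);print("pos",o["position"].round(4),"yaw",np.degrees(y).round(2),"F",o["force"].round(1),"w",o["grip_width"])
    print("need (tool, /0.1m)",np.round(np.array([c*d[0]+s*d[1],s*d[0]-c*d[1],-d[2]])*10,3))
E
python3 - <<'E'
from h import *
go([.561,-.093,.16])
E
```

```text
pos [0.4587 0.3384 0.1621] yaw -171.96 F [-0.3  0.4 -0.2] w 0.04187505950105992
need (tool, /0.1m) [-0.41  -4.415  0.021]
```

Emit:
drive_tool(targets=[{"dx":-0.03,"dy":-0.2,"dz":0,"yaw":0,"fingers":0.8},{"dx":-0.03,"dy":-0.35,"dz":0,"yaw":0,"fingers":0.8},{"dx":-0.03,"dy":-0.35,"dz":0,"yaw":0,"fingers":0.8},{"dx":-0.03,"dy":-0.35,"dz":0,"yaw":0,"fingers":0.8},{"dx":-0.03,"dy":-0.35,"dz":0,"yaw":0,"fingers":0.8},{"dx":-0.03,"dy":-0.35,"dz":0,"yaw":0,"fingers":0.8},{"dx":-0.03,"dy":-0.35,"dz":0,"yaw":0,"fingers":0.8},{"dx":-0.03,"dy":-0.35,"dz":0,"yaw":0,"fingers":0.8},{"dx":-0.03,"dy":-0.35,"dz":0,"yaw":0,"fingers":0.8},{"dx":-0.03,"dy":-0.35,"dz":0,"yaw":0,"fingers":0.8},{"dx":-0.03,"dy":-0.35,"dz":0,"yaw":0,"fingers":0.8},{"dx":-0.03,"dy":-0.35,"dz":0,"yaw":0,"fingers":0.8},{"dx":-0.03,"dy":-0.25,"dz":0,"yaw":0,"fingers":0.8},{"dx":-0.02,"dy":-0.115,"dz":0,"yaw":0,"fingers":0.8},{"dx":0,"dy":0,"dz":0,"yaw":0,"fingers":0.8},{"dx":0,"dy":0,"dz":0,"yaw":0,"fingers":0.8}])

```text
clock: 5.75
position: [0.5602, -0.0916, 0.1613]
tool_rot: [3.141, -0.0, -3.002]
force: [-0.1, 1.1, -0.5]
grip_width: 0.0418
finger_force: 25.7
```

Run:
```python
from h import *
go([.561,-.093,.06])
s=grab_frame("scene");t=grab_frame("top")
o=readout.observe()["position"]
cv2.imwrite("pics/c5.png",np.hstack([cv2.resize(s[120:270,200:360],(480,450)),cv2.resize(t[140:230,320:384],(320,450))]))
print(proj("scene",o+[0,0,.021]),proj("top",o+[0,0,.021]))
```

```text
pos [ 0.5602 -0.0916  0.1613] yaw -172.02 F [-0.1  1.1 -0.5] w 0.04180417276704197
need (tool, /0.1m) [-0.006 -0.015  1.013]
[261.98214878 174.56905613] [360.63895732 161.36744561]
```

View pics/c5.png

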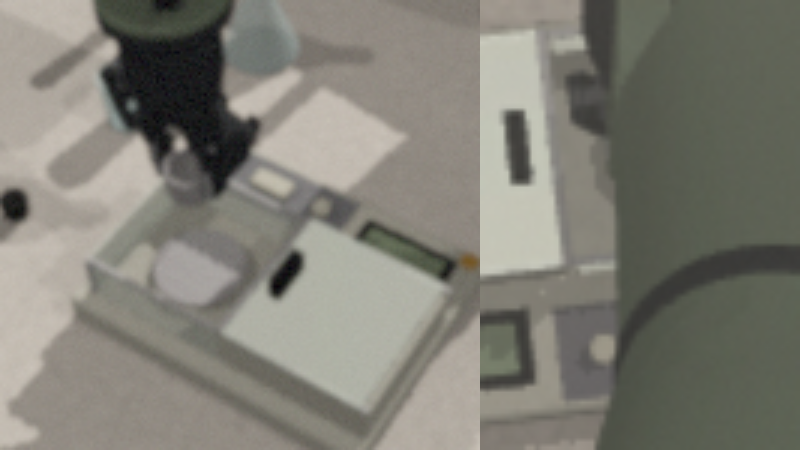

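The dish is held level, seen at (263,176) against a predicted (262,175.5). That confirms the top-camera positions. Lowering into the chamber.

Emit:
drive_tool(targets=[{"dx":-0.01,"dy":-0.02,"dz":0.15,"yaw":0,"fingers":0.8},{"dx":0,"dy":0,"dz":0.2,"yaw":0,"fingers":0.8},{"dx":0,"dy":0,"dz":0.2,"yaw":0,"fingers":0.8},{"dx":0,"dy":0,"dz":0.2,"yaw":0,"fingers":0.8},{"dx":0,"dy":0,"dz":0.12,"yaw":0,"fingers":0.8},{"dx":0,"dy":0,"dz":0.08,"yaw":0,"fingers":0.8},{"dx":0,"dy":0,"dz":0.03,"yaw":0,"fingers":0.8},{"dx":0,"dy":0,"dz":0.02,"yaw":0,"fingers":0.8},{"dx":0,"dy":0,"dz":0,"yaw":0,"fingers":0.8},{"dx":0,"dy":0,"dz":0,"yaw":0,"fingers":0.8}])

```text
clock: 6.85
position: [0.562, -0.0948, 0.0618]
tool_rot: [-3.141, 0.001, -3.002]
force: [0.0, 0.3, -0.8]
grip_width: 0.042
finger_force: 25.7
```

Emit:
drive_tool(targets=[{"dx":0,"dy":0,"dz":0.01,"yaw":0,"fingers":0.8},{"dx":0,"dy":0,"dz":0.01,"yaw":0,"fingers":0.8},{"dx":0,"dy":0,"dz":0.01,"yaw":0,"fingers":0.8},{"dx":0,"dy":0,"dz":0.01,"yaw":0,"fingers":0.8},{"dx":0,"dy":0,"dz":0,"yaw":0,"fingers":0.8},{"dx":0,"dy":0,"dz":0,"yaw":0,"fingers":0.8}])

```text
clock: 7.45
position: [0.5617, -0.0947, 0.0573]
tool_rot: [-3.142, -0.0, -3.002]
force: [-0.6, -0.2, 0.2]
grip_width: 0.0421
finger_force: 25.7
```

Emit:
drive_tool(targets=[{"dx":0,"dy":0,"dz":0.01,"yaw":0,"fingers":0.8},{"dx":0,"dy":0,"dz":0,"yaw":0,"fingers":0.8},{"dx":0,"dy":0,"dz":0,"yaw":0,"fingers":0.8}])

```text
clock: 7.75
position: [0.5617, -0.0947, 0.0564]
tool_rot: [-3.142, 0.0, -3.002]
force: [-1.5, -0.6, 2.2]
grip_width: 0.0419
finger_force: 25.9
```

Contact at about 2.5 N. Releasing slowly.

Emit:
drive_tool(targets=[{"dx":0,"dy":0,"dz":0,"yaw":0,"fingers":0.5},{"dx":0,"dy":0,"dz":0,"yaw":0,"fingers":0.47},{"dx":0,"dy":0,"dz":0,"yaw":0,"fingers":0.44},{"dx":0,"dy":0,"dz":0,"yaw":0,"fingers":0.4},{"dx":0,"dy":0,"dz":0,"yaw":0,"fingers":0.35},{"dx":0,"dy":0,"dz":0,"yaw":0,"fingers":0.3},{"dx":0,"dy":0,"dz":0,"yaw":0,"fingers":0.3},{"dx":0,"dy":0,"dz":0,"yaw":0,"fingers":0.3}])

```text
clock: 8.55
position: [0.5617, -0.0947, 0.0563]
tool_rot: [-3.142, 0.0, -3.002]
force: [0.1, 0.3, -0.3]
grip_width: 0.0596
finger_force: 0.0
```

Emit:
drive_tool(targets=[{"dx":0,"dy":0,"dz":-0.05,"yaw":0,"fingers":0.3},{"dx":0,"dy":0,"dz":-0.15,"yaw":0,"fingers":0.3},{"dx":0,"dy":0,"dz":-0.25,"yaw":0,"fingers":0.3},{"dx":0,"dy":0,"dz":-0.3,"yaw":0,"fingers":0.3},{"dx":0,"dy":0,"dz":-0.3,"yaw":0,"fingers":0.3},{"dx":0,"dy":0,"dz":-0.15,"yaw":0,"fingers":0.3},{"dx":0,"dy":0.2,"dz":0,"yaw":0,"fingers":1},{"dx":0,"dy":0.35,"dz":0,"yaw":0,"fingers":1},{"dx":0,"dy":0.35,"dz":0,"yaw":0,"fingers":1},{"dx":0,"dy":0.3,"dz":0,"yaw":0,"fingers":1},{"dx":0,"dy":0.2,"dz":0,"yaw":0,"fingers":1},{"dx":0,"dy":0,"dz":0,"yaw":0,"fingers":1},{"dx":0,"dy":0,"dz":0,"yaw":0,"fingers":1}])

```text
clock: 9.85
position: [0.5424, 0.0439, 0.1773]
tool_rot: [-3.141, 0.001, -3.002]
force: [-0.1, -0.1, 0.8]
grip_width: 0.0002
finger_force: 0.0
```

Run:
```python
from h import *
q=.139;a=np.radians(8);by=-.045+q
bar=np.array([.5615-np.sin(a)*by,-.0945+np.cos(a)*by,.1185])
go([bar[0]-np.sin(a)*.045,bar[1]+np.cos(a)*.045,.105])
s=grab_frame("scene");t=grab_frame("top")
o=readout.observe()["position"];print("bar",bar)
im=np.hstack([cv2.resize(s[120:270,200:360],(400,375)),cv2.resize(t[130:220,310:406],(400,375))])
cv2.imwrite("pics/c6.png",im);print("tip scene",(proj("scene",o)-[200,120])*2.5,"top dish",proj("top",[.5617,-.0947,.078]))
```

```text
pos [0.5424 0.0439 0.1773] yaw -171.98 F [-0.1 -0.1  0.8] w 0.00016789955437953165
need (tool, /0.1m) [ 0.003 -0.007  0.723]
bar [ 0.54841773 -0.0014148   0.1185    ]
tip scene [273.90494172 200.65072324] top dish [359.49715029 167.19345717]
```

View pics/c6.png

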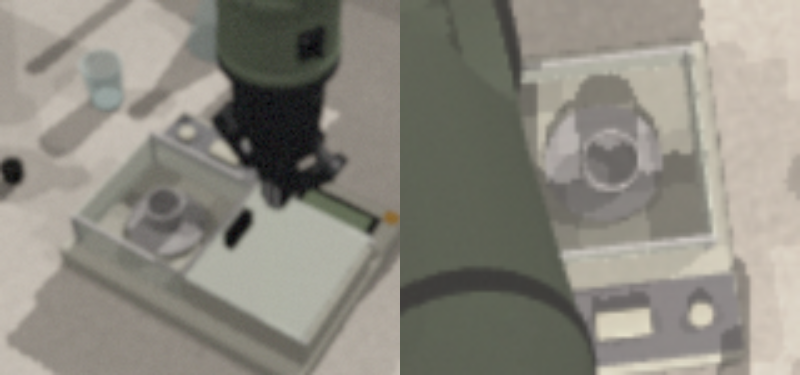

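Run:
```python
from h import *
for n,p,z in(("rim",(360.4,168.4),.078),("pan",(358.7,168.2),.05),("tare",(363.5,207.3),.0505),("keyR",(382.5,205.6),.0505),("keyL",(345,209.75),.0505),("bar",(327.5,169.25),.1185)): print(n,plane("top",p,z))
```

```text
rim [ 0.558229   -0.09737882  0.078     ]
pan [ 0.56329305 -0.0940824   0.05      ]
tare [ 0.44785505 -0.11026703  0.0505    ]
keyR [ 0.45431299 -0.16566968  0.0505    ]
keyL [ 0.4392366  -0.05636932  0.0505    ]
bar [ 0.54678219 -0.00227317  0.1185    ]
```

Run:
```python
from h import *
P=np.array([.5616,-.0945,.05])
for n,pan,rim in(("scene",(267.7,209.3),(266.4,200.8)),("top",(358.6,168.5),(360.4,168.4))):
    e=np.array(rim)-(np.array(pan)+proj(n,P+[0,0,.028])-proj(n,P))
    J=np.c_[proj(n,P+[.01,0,.028])-proj(n,P+[0,0,.028]),proj(n,P+[0,.01,.028])-proj(n,P+[0,0,.028])]/10
    print(n,"dish-pan mm",np.linalg.solve(J,e))
```

```text
scene dish-pan mm [-4.62102799 -5.77396834]
top dish-pan mm [-4.15054874 -3.56265509]
```

Both views put the dish about 6 mm off the pan centre (-4, -4.5 mm): the crop shows it at (610,160) and the pan at about (603,159). There's plenty of time, so I'll regrasp and re-centre it.

Emit:
drive_tool(targets=[{"dx":0,"dy":-0.2,"dz":0,"yaw":0,"fingers":0.3},{"dx":0,"dy":-0.35,"dz":0,"yaw":0,"fingers":0.3},{"dx":0,"dy":-0.35,"dz":0,"yaw":0,"fingers":0.3},{"dx":0,"dy":-0.3,"dz":0,"yaw":0,"fingers":0.3},{"dx":0,"dy":-0.2,"dz":0,"yaw":0,"fingers":0.3},{"dx":0,"dy":0,"dz":0,"yaw":0,"fingers":0.3},{"dx":0,"dy":0,"dz":0.15,"yaw":0,"fingers":0.3},{"dx":0,"dy":0,"dz":0.3,"yaw":0,"fingers":0.3},{"dx":0,"dy":0,"dz":0.3,"yaw":0,"fingers":0.3},{"dx":0,"dy":0,"dz":0.25,"yaw":0,"fingers":0.3},{"dx":0,"dy":0,"dz":0.12,"yaw":0,"fingers":0.3},{"dx":0,"dy":0,"dz":0.05,"yaw":0,"fingers":0.3},{"dx":0,"dy":0,"dz":0,"yaw":0,"fingers":0.3},{"dx":0,"dy":0,"dz":0,"yaw":0,"fingers":0.3}])

```text
clock: 11.35
position: [0.5623, -0.0948, 0.0604]
tool_rot: [-3.141, 0.001, -3.002]
force: [-0.6, 0.2, 0.1]
grip_width: 0.06
finger_force: 0.0
```

Emit:
drive_tool(targets=[{"dx":0,"dy":0,"dz":0.01,"yaw":0,"fingers":0.4},{"dx":0,"dy":0,"dz":0,"yaw":0,"fingers":0.46},{"dx":0,"dy":0,"dz":0,"yaw":0,"fingers":0.5},{"dx":0,"dy":0,"dz":0,"yaw":0,"fingers":0.55},{"dx":0,"dy":0,"dz":0,"yaw":0,"fingers":0.6},{"dx":0,"dy":0,"dz":0,"yaw":0,"fingers":0.6}], squeeze=20)

```text
clock: 11.95
position: [0.5619, -0.0947, 0.0584]
tool_rot: [-3.141, 0.0, -3.002]
force: [0.3, 0.0, 2.1]
grip_width: 0.042
finger_force: 20.4
```

Emit:
drive_tool(targets=[{"dx":0,"dy":0,"dz":-0.02,"yaw":0,"fingers":0.6},{"dx":0,"dy":0,"dz":-0.02,"yaw":0,"fingers":0.6},{"dx":-0.02,"dy":0.02,"dz":0,"yaw":0,"fingers":0.6},{"dx":-0.02,"dy":0.02,"dz":0,"yaw":0,"fingers":0.6},{"dx":0,"dy":0,"dz":0,"yaw":0,"fingers":0.6},{"dx":0,"dy":0,"dz":0.01,"yaw":0,"fingers":0.6},{"dx":0,"dy":0,"dz":0.01,"yaw":0,"fingers":0.6},{"dx":0,"dy":0,"dz":0.01,"yaw":0,"fingers":0.6},{"dx":0,"dy":0,"dz":0.01,"yaw":0,"fingers":0.6},{"dx":0,"dy":0,"dz":0,"yaw":0,"fingers":0.6},{"dx":0,"dy":0,"dz":0,"yaw":0,"fingers":0.6}])

```text
clock: 13.05
position: [0.565, -0.0903, 0.0583]
tool_rot: [-3.142, -0.0, -3.002]
force: [-0.8, -0.4, 2.0]
grip_width: 0.0424
finger_force: 20.6
```

Resting at 2 N. Releasing, lifting and going beyond the bar.

Emit:
drive_tool(targets=[{"dx":0,"dy":0,"dz":0,"yaw":0,"fingers":0.5},{"dx":0,"dy":0,"dz":0,"yaw":0,"fingers":0.47},{"dx":0,"dy":0,"dz":0,"yaw":0,"fingers":0.44},{"dx":0,"dy":0,"dz":0,"yaw":0,"fingers":0.4},{"dx":0,"dy":0,"dz":0,"yaw":0,"fingers":0.35},{"dx":0,"dy":0,"dz":0,"yaw":0,"fingers":0.3},{"dx":0,"dy":0,"dz":0,"yaw":0,"fingers":0.3},{"dx":0,"dy":0,"dz":-0.05,"yaw":0,"fingers":0.3},{"dx":0,"dy":0,"dz":-0.15,"yaw":0,"fingers":0.3},{"dx":0,"dy":0,"dz":-0.25,"yaw":0,"fingers":0.3},{"dx":0,"dy":0,"dz":-0.3,"yaw":0,"fingers":0.3},{"dx":0,"dy":0,"dz":-0.3,"yaw":0,"fingers":0.3},{"dx":0,"dy":0,"dz":-0.15,"yaw":0,"fingers":0.3},{"dx":0,"dy":0.2,"dz":0,"yaw":0,"fingers":1},{"dx":0,"dy":0.35,"dz":0,"yaw":0,"fingers":1},{"dx":0,"dy":0.35,"dz":0,"yaw":0,"fingers":1},{"dx":0,"dy":0.3,"dz":0,"yaw":0,"fingers":1},{"dx":0,"dy":0.2,"dz":0,"yaw":0,"fingers":1},{"dx":0,"dy":0,"dz":0,"yaw":0,"fingers":1},{"dx":0,"dy":0,"dz":0,"yaw":0,"fingers":1}])

```text
clock: 15.05
position: [0.5458, 0.0484, 0.1793]
tool_rot: [-3.141, 0.001, -3.002]
force: [0.4, 0.0, 1.0]
grip_width: 0.0
finger_force: 0.0
```

Run:
```python
from h import *
go([.55,.047,.104])
s=grab_frame("scene");t=grab_frame("top")
im=np.hstack([cv2.resize(s[120:270,200:360],(400,375),interpolation=cv2.INTER_CUBIC),cv2.resize(t[130:220,310:406],(400,375),interpolation=cv2.INTER_CUBIC)])
cv2.imwrite("pics/c7.png",im)
```

```text
pos [0.5458 0.0484 0.1793] yaw -171.99 F [0.4 0.  1. ] w 1.9128977471986673e-05
need (tool, /0.1m) [-0.039 -0.02   0.753]
```

View pics/c7.png

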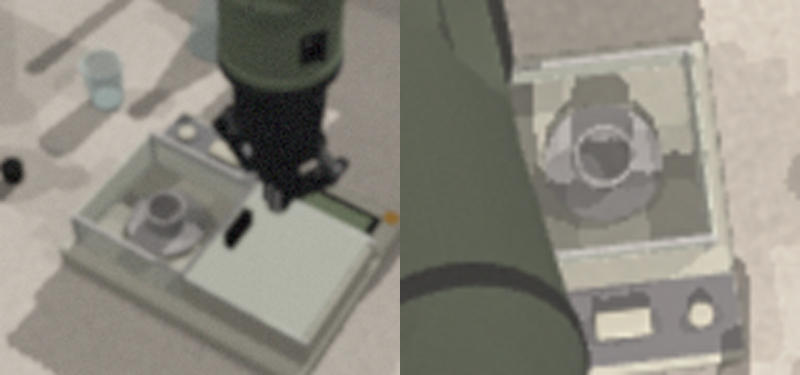

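The dish is now centred: (603,155) in the crop against the pan at about (603,158). Lowering beside the bar.

Emit:
drive_tool(targets=[{"dx":0,"dy":0,"dz":0.2,"yaw":0,"fingers":1},{"dx":0,"dy":0,"dz":0.25,"yaw":0,"fingers":1},{"dx":0,"dy":0,"dz":0.2,"yaw":0,"fingers":1},{"dx":0,"dy":0,"dz":0.1,"yaw":0,"fingers":1},{"dx":0,"dy":0,"dz":0,"yaw":0,"fingers":1},{"dx":0,"dy":-0.08,"dz":0,"yaw":0,"fingers":1},{"dx":0,"dy":-0.08,"dz":0,"yaw":0,"fingers":1},{"dx":0,"dy":0,"dz":0,"yaw":0,"fingers":1},{"dx":0,"dy":0,"dz":0,"yaw":0,"fingers":1}])

```text
clock: 16.05
position: [0.5482, 0.0322, 0.1039]
tool_rot: [-3.142, 0.001, -3.003]
force: [-0.4, -0.3, 0.3]
grip_width: -0.0002
finger_force: 0.0
```

Emit:
drive_tool(targets=[{"dx":0,"dy":-0.05,"dz":0,"yaw":0,"fingers":1},{"dx":0,"dy":-0.05,"dz":0,"yaw":0,"fingers":1},{"dx":0,"dy":-0.08,"dz":0,"yaw":0,"fingers":1},{"dx":0,"dy":-0.1,"dz":0,"yaw":0,"fingers":1},{"dx":0,"dy":-0.1,"dz":0,"yaw":0,"fingers":1},{"dx":0,"dy":-0.1,"dz":0,"yaw":0,"fingers":1},{"dx":0,"dy":-0.1,"dz":0,"yaw":0,"fingers":1},{"dx":0,"dy":-0.1,"dz":0,"yaw":0,"fingers":1},{"dx":0,"dy":-0.1,"dz":0,"yaw":0,"fingers":1},{"dx":0,"dy":-0.1,"dz":0,"yaw":0,"fingers":1},{"dx":0,"dy":-0.1,"dz":0,"yaw":0,"fingers":1},{"dx":0,"dy":-0.1,"dz":0,"yaw":0,"fingers":1},{"dx":0,"dy":-0.08,"dz":0,"yaw":0,"fingers":1},{"dx":0,"dy":-0.05,"dz":0,"yaw":0,"fingers":1},{"dx":0,"dy":-0.05,"dz":0,"yaw":0,"fingers":1}])

```text
clock: 17.55
position: [0.5653, -0.0925, 0.1033]
tool_rot: [3.141, -0.0, -3.002]
force: [-0.1, 1.6, 0.9]
grip_width: 0.0002
finger_force: 0.9
```

Emit:
drive_tool(targets=[{"dx":0,"dy":-0.03,"dz":0,"yaw":0,"fingers":1},{"dx":0,"dy":-0.03,"dz":0,"yaw":0,"fingers":1},{"dx":0,"dy":-0.03,"dz":0,"yaw":0,"fingers":1},{"dx":0,"dy":-0.03,"dz":0,"yaw":0,"fingers":1},{"dx":0,"dy":0,"dz":0,"yaw":0,"fingers":1}])

```text
clock: 18.05
position: [0.567, -0.1046, 0.1033]
tool_rot: [-3.141, -0.0, -3.003]
force: [-0.5, 0.7, 0.4]
grip_width: 0.0003
finger_force: 0.0
```

Emit:
drive_tool(targets=[{"dx":0,"dy":-0.02,"dz":0,"yaw":0,"fingers":1},{"dx":0,"dy":-0.02,"dz":0,"yaw":0,"fingers":1},{"dx":0,"dy":-0.02,"dz":0,"yaw":0,"fingers":1}])

```text
clock: 18.35
position: [0.5678, -0.1101, 0.1033]
tool_rot: [3.142, -0.0, -3.002]
force: [-1.0, 1.9, 0.1]
grip_width: -0.0001
finger_force: 0.8
```

Emit:
drive_tool(targets=[{"dx":0,"dy":-0.02,"dz":0,"yaw":0,"fingers":1},{"dx":0,"dy":-0.02,"dz":0,"yaw":0,"fingers":1}])

```text
clock: 18.55
position: [0.5684, -0.1141, 0.1033]
tool_rot: [-3.142, -0.0, -3.002]
force: [0.2, 1.8, -0.8]
grip_width: -0.0001
finger_force: 0.8
```

Emit:
drive_tool(targets=[{"dx":0,"dy":-0.02,"dz":0,"yaw":0,"fingers":1},{"dx":0,"dy":-0.02,"dz":0,"yaw":0,"fingers":1}])

```text
clock: 18.75
position: [0.5688, -0.1167, 0.1032]
tool_rot: [3.14, -0.001, -3.002]
force: [-4.5, 15.6, 3.4]
grip_width: 0.0
finger_force: 8.1
```

Hard stop reached (15 N). I'll hold one row, back off and rise.

Emit:
drive_tool(targets=[{"dx":0,"dy":0,"dz":0,"yaw":0,"fingers":1},{"dx":0,"dy":0,"dz":0,"yaw":0,"fingers":1}])

```text
clock: 18.95
position: [0.5688, -0.1165, 0.1032]
tool_rot: [3.14, -0.001, -3.001]
force: [-2.0, 9.8, 1.0]
grip_width: 0.0
finger_force: 5.0
```

Emit:
drive_tool(targets=[{"dx":0,"dy":0.02,"dz":0,"yaw":0,"fingers":1},{"dx":0,"dy":0.08,"dz":0,"yaw":0,"fingers":1},{"dx":0,"dy":0,"dz":-0.15,"yaw":0,"fingers":1},{"dx":0,"dy":0,"dz":-0.2,"yaw":0,"fingers":1},{"dx":0,"dy":0,"dz":-0.1,"yaw":0,"fingers":1},{"dx":0,"dy":0,"dz":0,"yaw":0,"fingers":1},{"dx":0,"dy":0,"dz":0,"yaw":0,"fingers":1}])

```text
clock: 19.65
position: [0.5674, -0.108, 0.1479]
tool_rot: [-3.142, -0.0, -3.002]
force: [0.6, -0.2, 0.4]
grip_width: 0.0001
finger_force: 0.0
```

Run:
```python
from h import *
# tare: top-camera estimate + offset seen with the placed dish
go([.4477+.0035,-.1103+.0035,.07])
```

```text
pos [ 0.5674 -0.108   0.1479] yaw -172.02 F [ 0.6 -0.2  0.4] w 0.0001405093954483876
need (tool, /0.1m) [1.149 0.173 0.779]
```

Emit:
drive_tool(targets=[{"dx":0.2,"dy":0.03,"dz":0,"yaw":0,"fingers":1},{"dx":0.3,"dy":0.05,"dz":0,"yaw":0,"fingers":1},{"dx":0.3,"dy":0.05,"dz":0,"yaw":0,"fingers":1},{"dx":0.25,"dy":0.04,"dz":0,"yaw":0,"fingers":1},{"dx":0.1,"dy":0.003,"dz":0,"yaw":0,"fingers":1},{"dx":0,"dy":0,"dz":0.15,"yaw":0,"fingers":1},{"dx":0,"dy":0,"dz":0.25,"yaw":0,"fingers":1},{"dx":0,"dy":0,"dz":0.2,"yaw":0,"fingers":1},{"dx":0,"dy":0,"dz":0.15,"yaw":0,"fingers":1},{"dx":0,"dy":0,"dz":0,"yaw":0,"fingers":1},{"dx":0,"dy":0,"dz":0,"yaw":0,"fingers":1}])

```text
clock: 20.75
position: [0.4514, -0.1068, 0.0732]
tool_rot: [3.141, -0.001, -3.002]
force: [0.1, 0.4, 1.0]
grip_width: -0.0001
finger_force: 0.0
```

Run:
```python
from h import *
go([.4512,-.1068,.0535])
s=grab_frame("scene");t=grab_frame("top")
im=np.hstack([cv2.resize(s[120:270,200:360],(400,375),interpolation=cv2.INTER_CUBIC),cv2.resize(t[130:220,310:406],(400,375),interpolation=cv2.INTER_CUBIC)])
cv2.imwrite("pics/c8.png",im)
```

```text
pos [ 0.4514 -0.1068  0.0732] yaw -172.02 F [0.1 0.4 1. ] w -8.581268038087367e-05
need (tool, /0.1m) [0.002 0.    0.197]
```

View pics/c8.png

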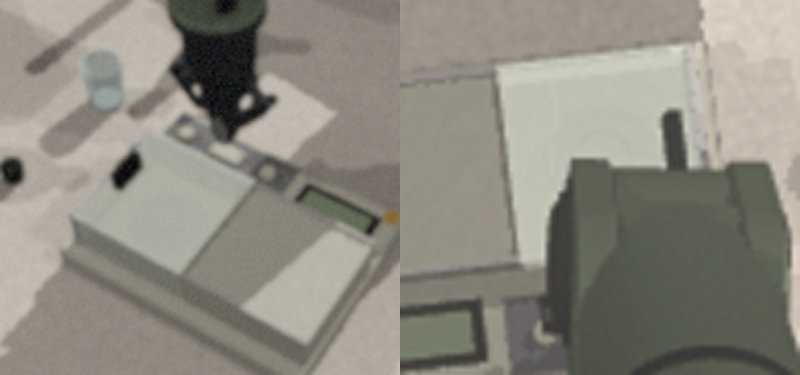

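The cover is fully shut over the chamber, with the bar at the right, (125,168) in the crop. The fingertip at (222,135) is right over the oblong key at (228,152), midway between the round keys. Descending.

Emit:
drive_tool(targets=[{"dx":0,"dy":0,"dz":0.1,"yaw":0,"fingers":1},{"dx":0,"dy":0,"dz":0.07,"yaw":0,"fingers":1},{"dx":0,"dy":0,"dz":0.02,"yaw":0,"fingers":1},{"dx":0,"dy":0,"dz":0,"yaw":0,"fingers":1},{"dx":0,"dy":0,"dz":0,"yaw":0,"fingers":1}])

```text
clock: 21.35
position: [0.4513, -0.1068, 0.0543]
tool_rot: [3.142, -0.0, -3.002]
force: [-1.4, -0.8, -0.4]
grip_width: -0.0
finger_force: 0.0
```

Emit:
drive_tool(targets=[{"dx":0,"dy":0,"dz":0.01,"yaw":0,"fingers":1},{"dx":0,"dy":0,"dz":0.01,"yaw":0,"fingers":1},{"dx":0,"dy":0,"dz":0.01,"yaw":0,"fingers":1},{"dx":0,"dy":0,"dz":0,"yaw":0,"fingers":1},{"dx":0,"dy":0,"dz":0,"yaw":0,"fingers":1}])

```text
clock: 21.85
position: [0.4513, -0.1069, 0.0513]
tool_rot: [-3.142, -0.0, -3.002]
force: [-0.8, -0.3, 0.0]
grip_width: 0.0
finger_force: 0.0
```

Emit:
drive_tool(targets=[{"dx":0,"dy":0,"dz":0.01,"yaw":0,"fingers":1},{"dx":0,"dy":0,"dz":0,"yaw":0,"fingers":1},{"dx":0,"dy":0,"dz":0,"yaw":0,"fingers":1}])

```text
clock: 22.15
position: [0.4514, -0.1069, 0.0504]
tool_rot: [-3.141, 0.0, -3.002]
force: [-0.2, 0.1, 2.3]
grip_width: -0.0002
finger_force: 1.2
```

Emit:
drive_tool(targets=[{"dx":0,"dy":0,"dz":0.01,"yaw":0,"fingers":1},{"dx":0,"dy":0,"dz":0,"yaw":0,"fingers":1},{"dx":0,"dy":0,"dz":0,"yaw":0,"fingers":1}])

```text
clock: 22.45
position: [0.4514, -0.1069, 0.0494]
tool_rot: [-3.142, 0.0, -3.002]
force: [-0.3, 0.1, 5.7]
grip_width: -0.0001
finger_force: 2.7
```

Emit:
drive_tool(targets=[{"dx":0,"dy":0,"dz":0.005,"yaw":0,"fingers":1},{"dx":0,"dy":0,"dz":0,"yaw":0,"fingers":1},{"dx":0,"dy":0,"dz":0,"yaw":0,"fingers":1}])

```text
clock: 22.75
position: [0.4514, -0.1069, 0.0489]
tool_rot: [-3.141, 0.0, -3.002]
force: [-1.3, 0.4, 5.7]
grip_width: 0.0001
finger_force: 3.0
```

Emit:
drive_tool(targets=[{"dx":0,"dy":0,"dz":0.005,"yaw":0,"fingers":1},{"dx":0,"dy":0,"dz":0.005,"yaw":0,"fingers":1},{"dx":0,"dy":0,"dz":0,"yaw":0,"fingers":1},{"dx":0,"dy":0,"dz":0,"yaw":0,"fingers":1}])

```text
clock: 23.15
position: [0.4513, -0.1069, 0.0479]
tool_rot: [-3.142, 0.0, -3.002]
force: [-0.4, 0.4, 5.1]
grip_width: 0.0003
finger_force: 2.7
```

Emit:
drive_tool(targets=[{"dx":0,"dy":0,"dz":0.005,"yaw":0,"fingers":1},{"dx":0,"dy":0,"dz":0,"yaw":0,"fingers":1},{"dx":0,"dy":0,"dz":0,"yaw":0,"fingers":1}])

```text
clock: 23.45
position: [0.4513, -0.1069, 0.0474]
tool_rot: [-3.142, 0.0, -3.002]
force: [-0.2, 0.5, 4.8]
grip_width: -0.0
finger_force: 2.3
```

Emit:
drive_tool(targets=[{"dx":0,"dy":0,"dz":0.005,"yaw":0,"fingers":1},{"dx":0,"dy":0,"dz":0,"yaw":0,"fingers":1},{"dx":0,"dy":0,"dz":0,"yaw":0,"fingers":1}])

```text
clock: 23.75
position: [0.4514, -0.1069, 0.0468]
tool_rot: [-3.142, 0.0, -3.002]
force: [0.0, -0.3, 4.3]
grip_width: 0.0001
finger_force: 1.9
```

Emit:
drive_tool(targets=[{"dx":0,"dy":0,"dz":0.005,"yaw":0,"fingers":1},{"dx":0,"dy":0,"dz":0.003,"yaw":0,"fingers":1},{"dx":0,"dy":0,"dz":0,"yaw":0,"fingers":1},{"dx":0,"dy":0,"dz":0,"yaw":0,"fingers":1}])

```text
clock: 24.15
position: [0.4513, -0.1069, 0.046]
tool_rot: [-3.142, 0.0, -3.002]
force: [0.1, -1.6, 2.9]
grip_width: -0.0002
finger_force: 1.5
```

Clicked: the force fell from 6 to 2.9 N at about 4.5 mm. Releasing and retreating upward.

Emit:
drive_tool(targets=[{"dx":0,"dy":0,"dz":-0.02,"yaw":0,"fingers":1},{"dx":0,"dy":0,"dz":-0.05,"yaw":0,"fingers":1},{"dx":0,"dy":0,"dz":-0.15,"yaw":0,"fingers":1},{"dx":0,"dy":0,"dz":-0.3,"yaw":0,"fingers":1},{"dx":0,"dy":0,"dz":-0.3,"yaw":0,"fingers":1},{"dx":0,"dy":0,"dz":-0.2,"yaw":0,"fingers":1},{"dx":0,"dy":0,"dz":0,"yaw":0,"fingers":1},{"dx":0,"dy":0,"dz":0,"yaw":0,"fingers":1}])

```text
clock: 24.95
position: [0.4512, -0.1068, 0.1482]
tool_rot: [-3.141, 0.0, -3.002]
force: [-0.9, 0.5, -0.7]
grip_width: -0.0002
finger_force: 0.0
```

Run:
```python
from h import *
from workcell import workorder
dark=lambda a:a.max(2)<70
# bar in the scene view: same place as right after shutting (cover still shut)?
a=blob(cv2.resize(cv2.imread('pics/c8.png')[:,:400],(160,150),interpolation=cv2.INTER_AREA),35,55,30,25,dark)[0]
b=blob(grab_frame("scene")[120:270,200:360],35,55,30,25,dark)[0]
print(a,b,readout.observe()["force"])
if np.abs(a-b).max()<1.5: print(workorder.job_done())
```

```text
[50.21686747 67.79518072] [50.18292683 67.87804878] [-0.30857089  0.7396843   1.05040646]
the job is handed in; nothing more can be done
None
```

The job is handed in at about 25 s of the 72 s: the dish is centred on the pan, the cover is shut to its stop, and the tare key was pressed to its click (about 4.5 mm) and released; the judge returned no verdict.

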